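Find the socket for the tea mill's rotor nut

ROBOT

A 7-joint arm with a two-finger parallel gripper is mounted at the origin on the work surface. World frame = base frame: x ahead of the robot, y to its left, z up, the work surface at z = 0. Lengths are in mm, angles in rad, forces in N, time in s.
With the tool pointing down it reaches from about 425 to 950 mm from the base axis. Payload 4.7 kg.
Tool frame: the origin (TCP) lies on the centre line of the jaws, within the pads' length; the fingertips stand 14 mm ahead of it and the grasp point (between the pads) lies 5 mm behind it (bot.nose_length is the distance from the TCP to the fingertips, in mm); z points along the fingers, y is the line along which they close (so a half turn about z gives the same grasp; the last joint's range is limited). The gripper opens to 87 mm and grips with 3 to 60 N. Pads are 19 mm wide; open, the fingers measure 117 mm over their backs; the gripper's body (75 mm by 190 mm) begins 51 mm behind the grasp point.
Start: joints at [-1.217, 0.469, -0.049, 1.532, 0.024, 1.141, -0.082], TCP at [252.087, 626.179, 236.573] pointing down, gripper open.
Joint ranges: [-2.59, 2.59], [-0.33, 1.99], [-1.39, 1.29], [0.1, 2.45], [-1.04, 4.18], [0.21, 1.99], [-2.66, 2.66]. Speed limits (rad/s): [2.57, 2.57, 3.14, 3.14, 3.14, 3.14, 3.14].

INTERFACE

Orientations are given as a unit quaternion [x, y, z, w].
In Python, from station import bot gives the robot as it stands.
- The arm moves only by the shell command python3 -m handwheel 'ROWS' [OPENING] [FORCE]. ROWS is JSON, one flat list of numbers, 4 for each row, row after row: the shift along the tool's x, y, z in mm, then the turn about the tool's z in degrees. In form: [dx, dy, dz, roll, dx, dy, dz, roll, ...]. A call has 1 to 10 rows; each row is the pose to reach, as a shift and turn from the pose commanded when the call began, along the tool's axes at that moment; what a row does not reach only later rows make up. A row lasts 1/10 s, in which the tool goes at most 50 mm and 8.59 degrees, less where a joint would pass 70% of its speed; a pose out of reach is approached as far as the arm can. A call with a gripper value outside its range is refused whole. OPENING is the finger opening in mm, from 0 to 87, set as the call begins (- or left out, the last holds). The fingers move at their own pace and stop on an object; FORCE is the grip in N (left out, the last holds). Time passes only in rows, so rows that repeat a pose let the fingers close. It gives the time, the measured TCP pose, the force, the opening and the grip force at its end, in the units of the state.
- bot.get_state(): the state, without advancing time (a new reading comes with each control period).
- bot.grab_frame(name): name is "scene" or "side" or "wrist"; returns a dict with "frame" (384x512x3 uint8, blue, green, red), "depth" (384x512 float32, mm along the optical axis (not along the pixel's ray), 0 where there is no reading), "vfov" (degrees; the focal length in pixels is half the picture's height over the tangent of half this angle, whatever the lens; pixels are square), "cx", "cy" (the principal point, pixels), "pose" (4x4, takes a point from camera to world coordinates); the wrist camera has in their place "mount" (4x4, takes a point from camera to tool coordinates, whose origin is the TCP and whose axes are the flange's). Camera axes: x right, y down, z forward; pixel columns grow to the right and rows downward; lengths in mm; the calibration is good to about 2 mm. A picture is of the moment at which its call begins: read the wrist's pose just before it.
- bot.finish_job(): hands the job in; it is judged then, once.
The state is a dict: "clock": time; "joint_pos": joint angles; "qd": joint speeds; "tau": joint torques, N m; "tool_pos": TCP position; "tool_rot": TCP orientation; "force": force on the tool from outside, world axes, zero at the start; "torque": the same for the moment, N m; "grip_width": opening from 0.0 (shut) to 1.0 (fully open); "gripper_force": force on a finger pad.
Only numpy, scipy, OpenCV 4.12 (cv2) and the standard library are available. Lean on these libraries where they do the work, as an engineer would, in place of code of your own. Each camera call takes 0.05 s, during which the arm holds its last target. There are 200 camera calls.

TASK

The tea-sample mill stands open and needs the right socket for its rotor nut: of the three wing-handled sockets on the wooden board only one fits over the hex nut, so try them on the nut until you find it. Stand any that does not fit upright again on the board or the bench, and finish while still gripping the one that fits, with it pushed fully down over the nut against the flange. Leave the mill lid, the bowl and the cup where they are.

Things in the scene. Friction and masses are not known exactly. Their poses are not given: they have to be found in the camera images.
- mill: tea-sample mill without its lid, fixed to the bench: white base 190 x 190 mm, 58 mm high, with a round steel pan 170 mm across on it (rim 77 mm above the bench) and a cross-shaped flat rotor in the pan; origin under its centre, z up
- nut_seat (a point): centre of the flange top under the nut, 80 mm above the bench; the fitting socket's underside ends here. Fixed hex nut on it, 24 mm across flats, flats facing this frame's x axis and every 60 deg on, 16 mm high (top 4 mm chamfered to 19 mm across), 12 mm stud 4 mm out of its top. The fitting socket has 1 mm to spare each side; too small ones stop 13 mm or more higher
- socket_a: steel socket, mouth down; origin: centre of its underside. Hexagonal sleeve 40 mm across flats, flats facing its x axis and every 60 deg on; the hex opening (24 mm deep) has the same directions. 32 mm tall, then an upright wing to pinch: 42 mm along x, 14 mm thick along y, 32 to 68 mm above the underside. 0.18 to 0.29 kg. All three look alike; the size of the opening is not known
- socket_b: steel socket, mouth down; origin: centre of its underside. Hexagonal sleeve 40 mm across flats, flats facing its x axis and every 60 deg on; the hex opening (24 mm deep) has the same directions. 32 mm tall, then an upright wing to pinch: 42 mm along x, 14 mm thick along y, 32 to 68 mm above the underside. 0.18 to 0.29 kg. All three look alike; the size of the opening is not known
- socket_c: steel socket, mouth down; origin: centre of its underside. Hexagonal sleeve 40 mm across flats, flats facing its x axis and every 60 deg on; the hex opening (24 mm deep) has the same directions. 32 mm tall, then an upright wing to pinch: 42 mm along x, 14 mm thick along y, 32 to 68 mm above the underside. 0.18 to 0.29 kg. All three look alike; the size of the opening is not known
- board: fixed wooden board 100 x 310 x 12 mm (long along its y) under the sockets; origin at the centre of its underside
- mill_lid: round grey plastic lid of the mill, 176 mm across, 50 mm high with its knob; origin at the centre of its underside; bystander, leave alone
- tasting_bowl: white ceramic bowl, 110 mm across, 55 mm high; origin at the centre of its underside; bystander, leave alone
- tasting_cup: white ceramic cup with a handle at +y, 72 mm across, 68 mm high; origin at the centre of its underside; bystander, leave alone
Not all that is in view belongs to the job. Leave any orange or yellow look-alike of the socket_a alone.

How it is judged:
By the outcome, as a careful person would: the job done as asked, in the order asked, and still so for the second after the job is handed in, while the arm keeps its last pose, push and grip.
It also fails if it takes over 72 s, if anything falls off the work surface, if the arm or the gripper's body presses on something with over 40 N, if the wrist force passes 120 N, or if a joint passes its speed limit or range.

## Working session

There is one attempt and no reset: what is moved stays moved. The work goes in short steps, Python scripts to look and compute and a shell command to move; the robot and the scene stay as the last step left them, time stands still between calls to the robot, and variables do not carry over. Pictures are saved under pics/ and viewed, at most 10 in all, crops included, and the job is handed in when it is done.

```bash
mkdir -p pics; ls; cat > h.py <<'E'
import numpy as np,cv2
from station import bot
from scipy.spatial.transform import Rotation as R
def cloud(name):
    s=bot.get_state(); g=bot.grab_frame(name); d=g["depth"]
    f=d.shape[0]/2/np.tan(np.radians(g["vfov"])/2)
    v,u=np.mgrid[:d.shape[0],:d.shape[1]]
    p=np.stack([(u-g["cx"])*d/f,(v-g["cy"])*d/f,d],-1)
    if "pose" in g: T=np.array(g["pose"])
    else:
        W=np.eye(4); W[:3,:3]=R.from_quat(s["tool_rot"]).as_matrix(); W[:3,3]=s["tool_pos"]; T=W@np.array(g["mount"])
    P=p@T[:3,:3].T+T[:3,3]; P[d<=0]=np.nan
    return g["frame"],P,s
E
python3 - <<'E'
from h import *
a,P,s=cloud("scene"); b,Q,_=cloud("side")
np.save('scene.npy',P);np.save('side.npy',Q)
cv2.imwrite('pics/scene.png',a);cv2.imwrite('pics/side.png',b)
print(s, R.from_quat(s["tool_rot"]).as_matrix().round(3))
E
```

```text
pics
{'clock': 0.0, 'joint_pos': array([-1.21688337,  0.4694239 , -0.0485638 ,  1.53365283,  0.02409693,
        1.14094823, -0.08230158]), 'qd': array([-0.00077849, -0.00116542,  0.00141349,  0.00066456, -0.00032115,
        0.00032934,  0.00028921]), 'tau': array([-3.73434304e-04, -5.07975411e+01, -8.10777512e-02, -2.36164391e+01,
       -6.15300634e-02,  3.75429844e-02,  1.57286331e-04]), 'tool_pos': array([251.93663965, 625.64038023, 235.52850181]), 'tool_rot': array([ 1.90239757e-01,  9.81737227e-01, -9.13072732e-04, -1.38342644e-04]), 'force': array([ 0.64962343, -0.01496795,  0.26654457]), 'torque': array([ 0.03616116, -0.05825951,  0.01242275]), 'gripper_force': 0.0, 'grip_width': 0.9973597676618516} [[-0.928  0.374 -0.001]
 [ 0.374  0.928 -0.002]
 [-0.    -0.002 -1.   ]]
```

View pics/scene.png

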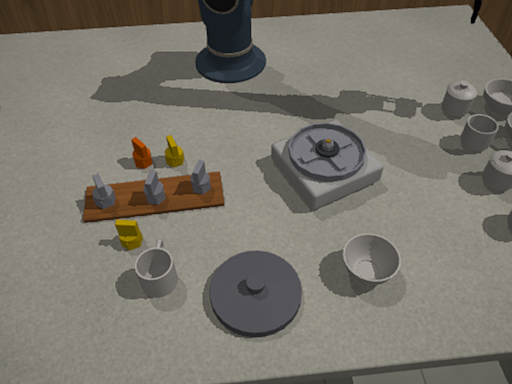

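View pics/side.png

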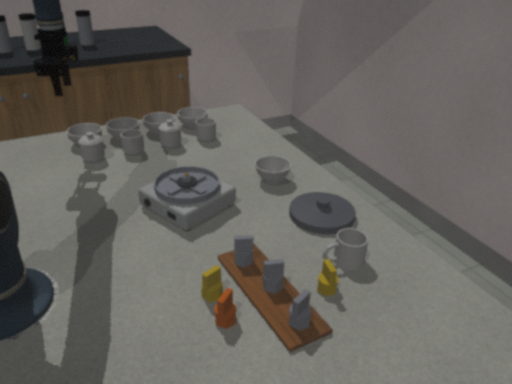

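Scene view: three grey sockets on the brown board at (104,190), (153,187) and (201,178). The look-alikes are orange at (142,153) and yellow at (174,150) and (129,233), and none of them is on the board. The mill nut is at about (327,147). The grey ones fit the description (steel, on the board). Next I measure and make the confirming crop.

```bash
python3 - <<'E'
from h import *
P=np.load('scene.npy');Q=np.load('side.npy');a=cv2.imread('pics/scene.png')
b=cv2.imread('pics/side.png')
def ang(X):
    c=(X.max(0)+X.min(0))/2; (cx,cy),(w,h),t=cv2.minAreaRect(X[:,:2].astype(np.float32)); return (cx,cy),(w,h),t
for n,C,im in(('scene',P,a),('side',Q,b)):
    sat=cv2.cvtColor(im,cv2.COLOR_BGR2HSV)[...,1]
    m=((C[...,2]>50)&(C[...,2]<92)&(C[...,1]<0)&(C[...,0]>200)&(C[...,0]<900)).astype(np.uint8)
    k,L,st,ce=cv2.connectedComponentsWithStats(m)
    for i in range(1,k):
        if st[i,4]<25: continue
        X=C[L==i]; print(n,ce[i].round(),st[i,4],'sat',np.median(sat[L==i]),'med',np.median(X,0).round(1),'zmax',X[:,2].max().round(1),[np.round(q,1) for q in ang(X)])
    m=(C[...,2]>83)&(C[...,2]<110)&(C[...,1]>-100)&(C[...,0]>200)&(C[...,0]<900)
    # mill: rim top
    X=C[m]; print('>83',len(X),np.median(X,0))
    if n=='scene':
        w=(C[130:215,260:390]).reshape(-1,3); w=w[(w[:,2]>50)]
        r=w[(w[:,2]>70)&(w[:,2]<84)]; print('rim',[np.round(q,1) for q in ang(r)])
        t=w[(w[:,2]>52)&(w[:,2]<62)]; print('base',[np.round(q,1) for q in ang(t)])
        t=w[w[:,2]>86]; print('nut',t.round(0).tolist()[:40])
cv2.imwrite('pics/crop.png',np.vstack([cv2.resize(a[125:255,75:235],(640,520),interpolation=2)]))
E
```

```text
scene [171. 143.] 127 sat 255.0 med [ 412.6 -163.    68.2] zmax 72.3 [array([ 405.3, -163.7]), array([43.7, 14.1]), np.float64(19.5)]
scene [138. 145.] 149 sat 255.0 med [ 406.8 -239.6   67.3] zmax 72.5 [array([ 401.1, -241.2]), array([45.1, 15.6]), np.float64(40.3)]
scene [198. 171.] 212 sat 13.0 med [ 514.4 -101.8   76.4] zmax 86.9 [array([ 507.4, -102.5]), array([14.3, 43.9]), np.float64(67.6)]
scene [151. 181.] 231 sat 13.0 med [ 533.7 -204.3   74.7] zmax 85.7 [array([ 527.6, -205.3]), array([15.7, 42.2]), np.float64(71.2)]
scene [ 99. 185.] 169 sat 14.0 med [ 537.2 -312.9   79.9] zmax 84.6 [array([ 524.6, -315.4]), array([45.1, 16.3]), np.float64(23.9)]
scene [126. 225.] 241 sat 255.0 med [ 638.8 -252.2   67.1] zmax 73.0 [array([ 634.5, -253. ]), array([42.4, 16.9]), np.float64(77.5)]
scene [154. 264.] 655 sat 17.0 med [ 734.1 -190.8   63.2] zmax 72.5 [array([ 728.9, -196.9]), array([92.4, 70.9]), np.float64(23.9)]
scene [252. 281.] 174 sat 17.0 med [786.8 -10.7  51.9] zmax 55.3 [array([786.4, -11.6]), array([35. , 22.9]), np.float64(0.4)]
>83 297 [484.85917092 195.59125889  91.
[... 1333 characters left out ...]
] 310 sat 11.0 med [ 522.9 -209.3   70.5] zmax 82.3 [array([ 525.5, -206.2]), array([16.1, 42.3]), np.float64(75.4)]
side [329. 268.] 178 sat 160.0 med [ 630.2 -258.9   65.9] zmax 70.9 [array([ 633.9, -253.2]), array([45.2, 15.8]), np.float64(80.5)]
side [211. 274.] 210 sat 154.0 med [ 401.3 -167.7   64.8] zmax 70.1 [array([ 403.4, -164.8]), array([42.1, 16. ]), np.float64(20.2)]
side [225. 298.] 213 sat 172.0 med [ 397.8 -246.2   65.7] zmax 71.3 [array([ 399.6, -241.3]), array([44.1, 14.7]), np.float64(38.2)]
side [301. 302.] 302 sat 11.0 med [ 520.2 -321.3   73.1] zmax 82.1 [array([ 524.2, -317. ]), array([45.3, 14.5]), np.float64(23.1)]
>83 3174 [ 633.32506501 1700.06560549   88.37888415]
```

View pics/crop.png

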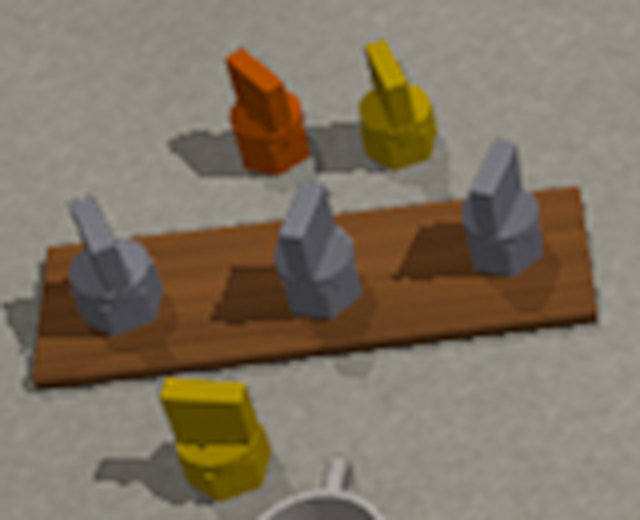

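The crop confirms three grey steel sockets on the board, with the orange and yellow look-alikes off it. Next I look at the nut from above with the wrist camera.

```bash
python3 -m handwheel '[-38,-32,0,0,-76,-64,0,0,-114,-96,0,0,-152,-128,0,0,-190,-160,0,0,-228,-192,0,0,-266,-224,0,0,-304,-256,0,0,-342,-288,0,0,-375,-319,0,0]'; python3 -m handwheel '[0,0,0,0,0,0,0,0,0,0,0,0,0,0,0,0]'
python3 - <<'E'
from h import *
a,P,s=cloud("wrist"); np.save('w1.npy',P); cv2.imwrite('pics/w1.png',a)
print(s['tool_pos'],s['joint_pos'].round(2)); g=bot.grab_frame('wrist'); print(np.array(g['mount']).round(2),g['vfov'])
E
```

```text
clock: 1.1
tool_pos: [481.6, 187.7, 236.4]
tool_rot: [0.191, 0.982, -0.0, 0.0]
force: [0.1, -0.2, -0.0]
grip_width: 1.002
gripper_force: 0.0
clock: 1.5
tool_pos: [480.1, 191.8, 236.4]
tool_rot: [0.189, 0.982, 0.0, -0.0]
force: [-0.6, 0.2, 0.5]
grip_width: 0.997
gripper_force: 0.0
[480.0541711  191.83798631 236.35144488] [-0.59  0.21  0.15  1.91 -0.04  1.02  0.77]
[[  -0.     -0.97   -0.26   70.04]
 [   1.     -0.     -0.      0.31]
 [  -0.     -0.26    0.97 -148.21]
 [   0.      0.      0.      1.  ]] 59.240549615083246
```

View pics/w1.png

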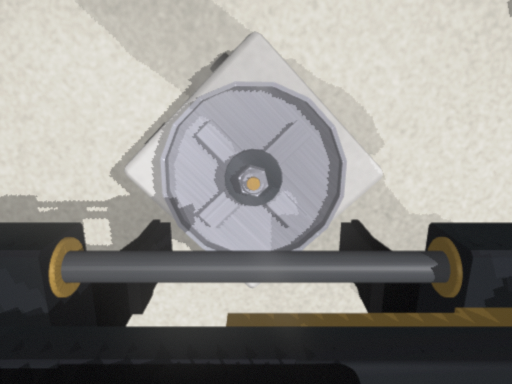

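The nut is at (253,180), in the dark flange at the centre of the pan. I enlarge it and fit its position and hex orientation.

```bash
python3 - <<'E'
from h import *
P=np.load('w1.npy');a=cv2.imread('pics/w1.png')
W=P[140:225,200:310].reshape(-1,3)
n=W[(W[:,2]>87)&(W[:,2]<99)]; st=W[W[:,2]>98.5]
print(len(n),len(st),np.median(st,0),st.max(0),st.min(0)); 
top=W[(W[:,2]>90)]
print('nutrect',(top.max(0)+top.min(0))/2)
# hex fit
from scipy.optimize import minimize
body=W[(W[:,2]>83)][:,:2].astype(np.float32)
hull=cv2.convexHull(body)[:,0]
print('hull',cv2.minEnclosingCircle(body))
for t in range(0,60,4):
    w=[]
    c=body.mean(0)
    for k in range(3):
        d=np.radians(t+60*k); q=body@[np.cos(d),np.sin(d)]; w.append(np.ptp(q))
    print(t,np.round(w,1),end=' ')
base=P.reshape(-1,3);
rim=base[(base[:,2]>74)&(base[:,2]<79)&(np.hypot(base[:,0]-480,base[:,1]-190)<92)]
print('\nrim',cv2.minEnclosingCircle(rim[:,:2].astype(np.float32)))
t=base[(base[:,2]>50)&(base[:,2]<79)&(np.hypot(base[:,0]-480,base[:,1]-190)<140)]
print('base',cv2.minAreaRect(t[:,:2].astype(np.float32)))
c=cv2.resize(a[145:220,215:295],(800,750),interpolation=cv2.INTER_CUBIC)[:600]
cv2.imwrite('pics/nut.png',c)
E
```

```text
523 132 [480.28460873 190.10478526 100.0109421 ] [486.19945358 195.73720182 101.5813406 ] [474.65623033 184.40779877  98.58106566]
nutrect [480.70223406 189.89382586  95.84115166]
hull ((480.5525817871094, 190.01541137695312), 13.722050666809082)
0 [27.3 27.  26.8] 4 [27.  26.7 26.5] 8 [26.5 26.2 26.2] 12 [26.  25.6 25.7] 16 [25.3 25.  25.1] 20 [24.5 24.4 24.5] 24 [24.4 24.1 24.3] 28 [25.  24.9 25. ] 32 [25.7 25.6 25.7] 36 [26.3 26.1 26.3] 40 [26.7 26.6 26.7] 44 [27.1 26.9 27.1] 48 [27.2 27.  27.3] 52 [27.3 27.1 27.4] 56 [27.2 27.  27.4] 
rim ((480.72894287109375, 189.89247131347656), 87.61643981933594)
base ((479.41583251953125, 190.5699462890625), (188.23634338378906, 187.89051818847656), 22.465354919433594)
```

View pics/nut.png

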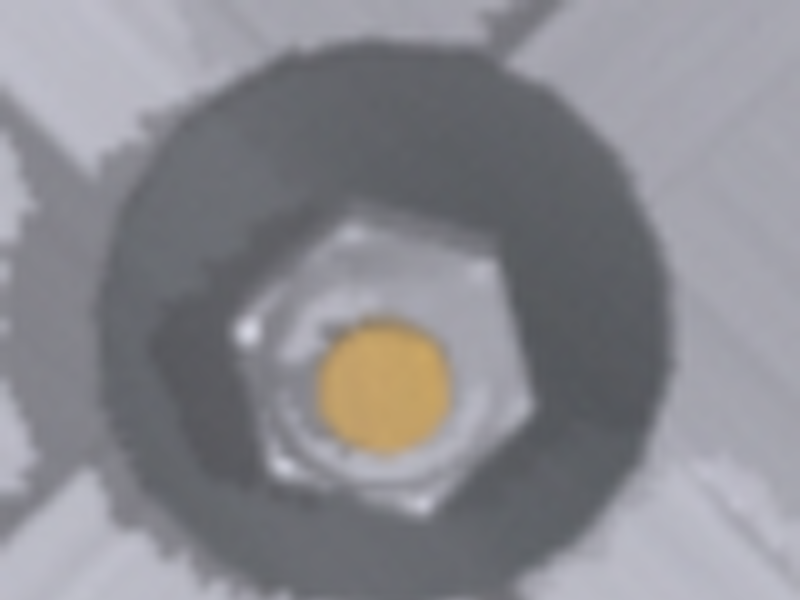

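```bash
cat >> h.py <<'E'
def yaw(s):
    m=R.from_quat(s["tool_rot"]).as_matrix(); return np.degrees(np.arctan2(m[1,0],m[0,0]))
def goto(x,y,z,w):
    s=bot.get_state(); m=R.from_quat(s["tool_rot"]).as_matrix(); yw=yaw(s)
    d=(w-yw+90)%180-90
    print('at',s['tool_pos'].round(1),'yaw',round(yw,2),'move',(m.T@(np.array([x,y,z])-s['tool_pos'])).round(1),'roll',round(-d,2))
def wing(x,y,zb=12,save=None):
    a,P,s=cloud("wrist")
    if save: cv2.imwrite(save,a)
    X=P.reshape(-1,3); X=X[(np.hypot(X[:,0]-x,X[:,1]-y)<40)]
    t=X[(X[:,2]>zb+62)&(X[:,2]<zb+74)]; print('wing',cv2.minAreaRect(t[:,:2].astype(np.float32)),len(t),'z',np.median(t[:,2]))
    u=X[X[:,2]>zb+20][:,:2].astype(np.float32)
    print('sleeve circ',cv2.minEnclosingCircle(u))
E
python3 -c "
from h import *
goto(506.5,-103,215,-21.5)"
```

```text
at [480.2 191.5 236.4] yaw 158.21 move [-133.7 -263.7   21.3] roll -0.29
```

```bash
python3 -m handwheel '[-20,-39,5,0,-39,-78,10,0,-58,-117,15,0,-78,-156,20,0,-98,-195,21,0,-117,-232,21,0,-134,-264,21,0,-134,-264,21,0,-134,-264,21,0,-134,-264,21,0]';python3 -m handwheel '[0,0,0,0,0,0,0,0]'
python3 -c "
from h import *
wing(506.5,-103,save='pics/s1.png');wing(506.5,-103)
goto(506.5,-103,61,-21.5)"
```

```text
clock: 2.6
tool_pos: [506.6, -102.9, 215.3]
tool_rot: [0.189, 0.982, 0.0, -0.0]
force: [0.0, -0.2, 0.0]
grip_width: 1.0
gripper_force: 0.0
clock: 2.8
tool_pos: [506.6, -103.4, 215.5]
tool_rot: [0.189, 0.982, 0.0, -0.0]
force: [0.3, 0.3, -0.1]
grip_width: 0.999
gripper_force: 0.0
wing ((507.6151428222656, -102.25110626220703), (13.27077579498291, 41.253761291503906), 68.2607650756836) 742 z 79.76508661394914
sleeve circ ((494.7132873535156, -97.59558868408203), 34.820960998535156)
wing ((507.7237854003906, -102.20203399658203), (13.850761413574219, 41.32817459106445), 67.95699310302734) 747 z 79.73933319147062
sleeve circ ((494.9863586425781, -97.88850402832031), 34.740989685058594)
at [ 506.6 -103.9  215.5] yaw 158.15 move [  0.4   0.8 154.5] roll -0.35
```

```bash
python3 -m handwheel '[-0.5,1.5,45,0,-0.5,1.5,90,0,-0.5,1.5,120,0,-0.5,1.5,140,0,-0.5,1.5,150,0,-0.5,1.5,154,0,-0.5,1.5,154,0,-0.5,1.5,154,0]' 60;python3 -m handwheel '[0,0,0,0,0,0,0,0,0,0,0,0,0,0,0,0,0,0,0,0,0,0,0,0]' 0 40
python3 -m handwheel '[0,0,0,0,0,0,0,0,0,0,0,0,0,0,0,0]'
```

```text
clock: 3.7
tool_pos: [508.4, -103.6, 62.6]
tool_rot: [0.19, 0.982, 0.0, 0.001]
force: [-0.1, -1.0, 0.1]
grip_width: 0.686
gripper_force: 0.0
clock: 4.3
tool_pos: [507.5, -103.5, 61.5]
tool_rot: [0.19, 0.982, 0.0, -0.0]
force: [0.3, 0.1, -0.0]
grip_width: 0.234
gripper_force: 0.0
clock: 4.7
tool_pos: [507.5, -103.5, 61.5]
tool_rot: [0.19, 0.982, 0.0, -0.0]
force: [0.7, 0.5, -0.6]
grip_width: 0.157
gripper_force: 40.0
```

```bash
python3 -m handwheel '[0,0,-20,0,0,0,-50,0,0,0,-90,0,0,0,-120,0,0,0,-120,0,0,0,-120,0]'
python3 -c "
from h import *
goto(480.8,189.8,170,-37.2)"
```

```text
clock: 5.3
tool_pos: [507.1, -103.4, 181.4]
tool_rot: [0.19, 0.982, 0.0, -0.0]
force: [-0.2, 0.1, -2.3]
grip_width: 0.16
gripper_force: 40.0
at [ 507.1 -103.4  181.4] yaw 158.07 move [133.9 262.2  11.5] roll 15.27
```

```bash
python3 -m handwheel '[16,31,0,3,33,65,0,7,50,98,0,11,67,131,0,15.3,84,164,0,15.3,100,196,0,15.3,117,229,0,15.3,128,250,5,15.3,133.9,262.2,11.5,15.3,133.9,262.2,11.5,15.3]'
python3 -m handwheel '[0,0,0,0,0,0,0,0,0,0,0,0,0,0,0,0]'
python3 -c "
from h import *
goto(480.8,189.8,129.5,-37.2);a,P,s=cloud('wrist');cv2.imwrite('pics/o1.png',a)
goto(480.8,189.8,129.5,-37.2)"
```

```text
clock: 6.3
tool_pos: [479.4, 190.7, 167.5]
tool_rot: [0.318, 0.948, -0.002, -0.002]
force: [-0.4, -0.5, -1.3]
grip_width: 0.16
gripper_force: 40.0
clock: 6.7
tool_pos: [481.6, 188.7, 170.3]
tool_rot: [0.32, 0.947, 0.0, 0.0]
force: [0.0, -0.1, -1.3]
grip_width: 0.153
gripper_force: 40.0
at [481.6 188.7 170.3] yaw 142.66 move [ 1.3  0.4 40.8] roll -0.14
at [481.5 189.  170.3] yaw 142.69 move [ 1.1  0.2 40.8] roll -0.11
```

```bash
python3 -m handwheel '[1.1,0.2,8,0,1.1,0.2,16,0,1.1,0.2,20,0,1.1,0.2,22,0,1.1,0.2,24,0,1.1,0.2,26,0,1.1,0.2,28,0,1.1,0.2,29,0,1.1,0.2,30,0,1.1,0.2,30,0]'
python3 -c "
from h import *
goto(480.8,189.8,129.5,-37.2)"
```

```text
clock: 7.75
tool_pos: [480.4, 190.5, 140.0]
tool_rot: [0.319, 0.948, -0.0, -0.0]
force: [0.9, -0.4, -2.1]
grip_width: 0.154
gripper_force: 40.0
at [480.4 190.5 140. ] yaw 142.77 move [-0.7 -0.3 10.5] roll -0.03
```

```bash
python3 -m handwheel '[0,0,1,0,0,0,2,0,0,0,3,0,0,0,4,0,0,0,5,0,0,0,5,0,0,0,5,0]'
python3 -c "
from h import *
goto(480.8,189.8,129.5,-37.2)"
```

```text
clock: 8.45
tool_pos: [480.4, 190.5, 135.0]
tool_rot: [0.319, 0.948, -0.0, -0.0]
force: [-0.1, -0.4, -2.4]
grip_width: 0.159
gripper_force: 40.0
at [480.4 190.5 135. ] yaw 142.77 move [-0.7 -0.3  5.5] roll -0.03
```

```bash
python3 -m handwheel '[0,0,1,0,0,0,2,0,0,0,3,0,0,0,4,0,0,0,5,0,0,0,5.5,0,0,0,6,0,0,0,6,0]'
python3 -c "
from h import *
goto(480.8,189.8,129.5,-37.2);a,P,s=cloud('side');cv2.imwrite('pics/fit.png',cv2.resize(a[140:240,110:260],(750,500),interpolation=2))
X=P.reshape(-1,3);X=X[np.hypot(X[:,0]-480,X[:,1]-190)<30];h=np.histogram(X[:,2],np.arange(70,190,4));print(h)"
```

```text
clock: 9.25
tool_pos: [480.5, 190.5, 129.4]
tool_rot: [0.319, 0.948, 0.0, -0.0]
force: [-1.7, -1.3, 2.4]
grip_width: 0.157
gripper_force: 40.0
at [480.5 190.5 129.4] yaw 142.77 move [-0.7 -0.4 -0.1] roll -0.03
(array([21, 28, 61, 22, 25, 25, 22, 21, 17, 26, 40, 18, 21, 22, 21, 24, 23,
       21, 20, 22,  8,  4,  2,  0,  0,  0,  0,  0,  0]), array([ 70,  74,  78,  82,  86,  90,  94,  98, 102, 106, 110, 114, 118,
       122, 126, 130, 134, 138, 142, 146, 150, 154, 158, 162, 166, 170,
       174, 178, 182, 186]))
```

View pics/fit.png

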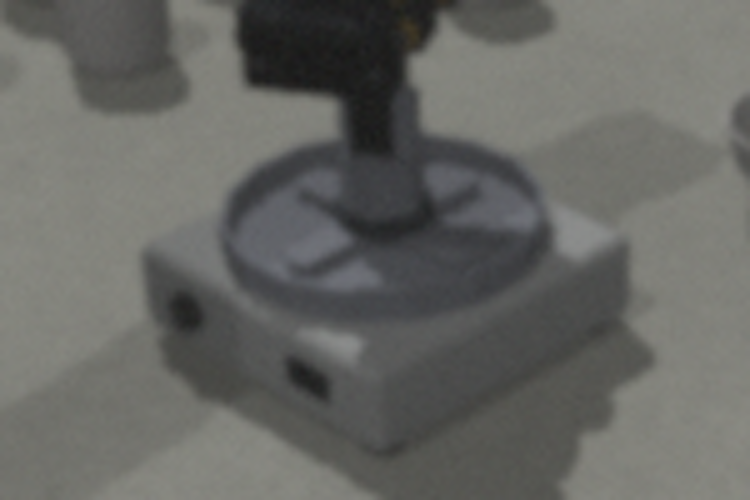

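The socket went down over the nut, and its underside is at the flange with contact force starting. I press it home gently.

```bash
python3 -m handwheel '[0,0,0.5,0,0,0,1,0,0,0,1.3,0,0,0,1.3,0,0,0,1.3,0,0,0,1.3,0]'
```

```text
clock: 9.9
tool_pos: [480.6, 190.5, 129.4]
tool_rot: [0.319, 0.948, 0.0, -0.0]
force: [-4.5, -2.7, 14.7]
grip_width: 0.161
gripper_force: 40.0
```

```bash
python3 -c "
from station import bot
print(bot.finish_job())"
```

```text
the job is handed in; nothing more can be done
None
```

The first socket I tried (the one on the board nearest the mill) fits: I handed in with it still gripped and pressed down over the nut against the flange at about 15 N; the other two sockets, lid, bowl and cup were never touched.

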